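# Stack the layers of a small light sign on its backplate

## Robot

A 6-joint arm with a two-finger parallel gripper is mounted at the origin on the work surface. World frame = base frame: x ahead of the robot, y to its left, z up, the work surface at z = 0. Lengths are in m, angles in rad, forces in N, time in s.
With the tool pointing down it reaches from about 0.35 to 0.85 m from the base axis. Payload 8.1 kg.
Tool frame: the origin (TCP) lies on the front face of the gripper's body, between the roots of the fingers; the fingertips stand 84 mm ahead of it and the grasp point (between the pads) lies 65 mm ahead of it; z points along the fingers, y is the line along which they close (so a half turn about z gives the same grasp; the last joint's range is limited). The gripper opens to 93 mm and grips with 3 to 60 N. Pads are 15 mm wide; open, the fingers measure 128 mm over their backs; the gripper's body (75 mm by 188 mm) begins 65 mm behind the grasp point.
Start: joints at [1.232, 0.13, 1.488, -0, 1.523, -0.085], TCP at [0.151, 0.581, 0.303] pointing down, gripper open.
Joint ranges: [-2.96, 2.96], [-0.89, 2.26], [0.02, 2.5], [-1.34, 4.48], [0, 2.73], [-2.66, 2.66]. Speed limits (rad/s): [2.39, 2.39, 2.79, 3.14, 3.14, 3.14].

## Interface

Orientations are given as a rotation vector (axis times angle).
In Python, from station import bot, kin, snapshot, nets gives the robot as it stands. Calls block until the motion is done:
- bot.goto(position, orientation): joint-space move of the TCP to a pose.
- bot.movel(position, rot=None, v=0.15): straight line of the TCP; rot=None keeps the orientation; v is the mean speed in m/s.
- bot.set_joints(angles): joint-space move.
- bot.set_gripper(opening, strength=None): opening from 0.0 (shut) to 1.0 (fully open); strength is the grip in N (None keeps the last); returns when the fingers have stopped.
- bot.hold(seconds).
- kin.ik(position, orientation): joint angles nearest the present ones, or None.
- snapshot(name): name is "side" or "top"; returns a dict with "color" (480x640x3 uint8, blue, green, red), "depth" (480x640 float32, m along the optical axis (not along the pixel's ray), 0 where there is no reading), "mtx" (3x3 intrinsics, pixels), "R" (3x3) and "t" (3): a world point X has camera coordinates R X + t. Camera axes: x right, y down, z forward; pixel columns grow to the right and rows downward; lengths in m; the calibration is good to about 2 mm. A picture is of the moment at which its call begins.
A pose or a line that the arm cannot do raises bot.PlanningError and nothing moves.
- bot.close_job(): hands the job in; it is judged then, once.
Trained networks look in a picture, given as the dict that the camera call returned (one of the last four; its "shot" number tells which), for a name from the list of things; names that differ only in an ending like _2 or _b are one class to them, and where a whole thing is asked for, a point or a joint stands for the part that bears it (a point fixed in the world has none). Each returns a list of dicts, best first, with "confidence" (0 to 1); they miss things now and then, are a little off and sometimes report something else, mostly with a low value. They report only what shows in the picture. A call takes as long as a camera call. They do not tell look-alikes from the thing itself.
- nets.recognise(query, picture): "position" ([x, y, z] in m, in the coordinates of the camera as it stood for that picture, good to about 4 mm: the middle of the surface that is visible of it).
- nets.cut_out(query, picture): "region" (480x640 bool, what is visible of it).
- nets.mark_of(query, picture): "position" ([x, y, z] in m, in the coordinates of the camera as it stood for that picture, good to about 4 mm: a listed point, or the origin of a listed thing).
Readings, each from a call of its own:
- bot.current_t(): time.
- bot.current_joints(): joint angles.
- bot.current_joint_vel(): joint speeds.
- bot.current_joint_efforts(): joint torques, N m.
- bot.current_ee_pos(): TCP position.
- bot.current_ee_rot(): TCP orientation.
- bot.current_ft_force(): force on the tool from outside, world axes, zero at the start.
- bot.current_wrist_torque(): the same for the moment, N m.
- bot.current_opening(): opening from 0.0 (shut) to 1.0 (fully open).
- bot.current_gripper_force(): force on a finger pad.
Only numpy, scipy, OpenCV 4.12 (cv2) and the standard library are available. Lean on these libraries where they do the work, as an engineer would, in place of code of your own. Each camera call takes 0.05 s, during which the arm holds its last target. There are 200 camera calls.

## Task

Put the small light sign together on the gold backplate: slide onto its two studs the green LED board first, then the black spacer frame, then the white diffuser and last the red arrow face, each lying flat on the one below and let go. Leave the blue roll and the rivet tin where they are.

Things in the scene. Friction and masses are not known exactly. Their poses are not given: they have to be found in the camera images.
- board_center (a point): LED board, the bottom layer: loose green 120 x 50 x 10 mm plate (x by y by thick) lying flat on the bench, its x axis along its length; two 17 mm round through holes on its long centre line, 46 mm either side of the centre. Both ends are alike. This point is its centre, half-way up. Two rows of four small white LEDs and a copper strip on top. About 90 g
- frame_center (a point): spacer frame, the second layer: loose black 120 x 50 x 12 mm plate (x by y by thick) lying flat on the bench, its x axis along its length; two 17 mm round through holes on its long centre line, 46 mm either side of the centre. Both ends are alike. This point is its centre, half-way up (inside its open window of 55 x 30 mm). About 70 g
- diffuser_center (a point): diffuser, the third layer: loose plain white 120 x 50 x 8 mm plate (x by y by thick) lying flat on the bench, its x axis along its length; two 17 mm round through holes on its long centre line, 46 mm either side of the centre. Both ends are alike. This point is its centre, half-way up. About 70 g
- face_center (a point): sign face, the top layer: loose red 120 x 50 x 10 mm plate (x by y by thick) lying flat on the bench, its x axis along its length; two 17 mm round through holes on its long centre line, 46 mm either side of the centre. Both ends are alike. This point is its centre, half-way up. A white two-headed arrow along its length on top. About 90 g
- backplate: gold (brass) backplate 146 x 70 x 12 mm, fixed to the bench; x along its length, origin at the centre of its underside. Two upright 8 mm steel studs stand on it on its long centre line, 46 mm either side of the centre; their tops (tapered over the last 6 mm) are 56 mm above the bench. With all four layers on, flat on one another, the stack's top is 52 mm above the bench. A layer fits either way round
- tape: bystander: loose blue ring-shaped roll, 84 mm across, 24 mm high, lying flat; origin at the centre of its underside
- tin: bystander: loose round open steel tin of rivets, 68 mm across, 55 mm high; origin at the centre of its underside
Mind the look-alikes: they are no part of the job. There is more than one size of the part that bears diffuser_center; the job needs the largest.

How it is judged:
By the outcome, as a careful person would: the job done as asked, in the order asked, and still so for the second after the job is handed in, with the robot touching nothing.
It also fails if it takes over 134 s, if anything falls off the work surface, if the arm or the gripper's body presses on something with over 40 N, if the wrist force passes 120 N, or if a joint passes its speed limit or range.

## Working session

There is one attempt and no reset: what is moved stays moved. The work goes in short steps, each a Python script; the robot and the scene stay as the last script left them, time stands still between calls to the robot, and variables do not carry over. Pictures are saved under pics/ and viewed, at most 14 in all, crops included, and the job is handed in when it is done.

```bash
ls; mkdir -p pics
python3 - <<'E'
from station import bot,snapshot
import cv2,numpy as np
for n in("top","side"):
    s=snapshot(n);cv2.imwrite(f"pics/{n}0.png",s["color"]);print(n,s["mtx"],s["R"],s["t"],s["shot"]);np.savez(f"pics/{n}0.npz",**{k:s[k] for k in("color","depth","mtx","R","t")})
print(bot.current_t())
E
```

```text
pics
top [[486.75737436   0.         322.65027104]
 [  0.         486.75737436 239.51518662]
 [  0.           0.           1.        ]] [[ 8.21540117e-03 -9.99965510e-01  1.21874503e-03]
 [-9.97352018e-01 -8.28198943e-03 -7.22520715e-02]
 [ 7.22596732e-02 -6.21938064e-04 -9.97385659e-01]] [-0.08489383  0.53221766  1.44839357] 1
side [[498.35786801   0.         323.89430811]
 [  0.         498.35786801 233.54897487]
 [  0.           0.           1.        ]] [[ 0.87512173 -0.4837101  -0.0136563 ]
 [-0.2559393  -0.43872238 -0.86140452]
 [ 0.41067874  0.757329   -0.50773592]] [-0.46711718  0.15559729  1.04341647] 2
0.1
```

View pics/top0.png

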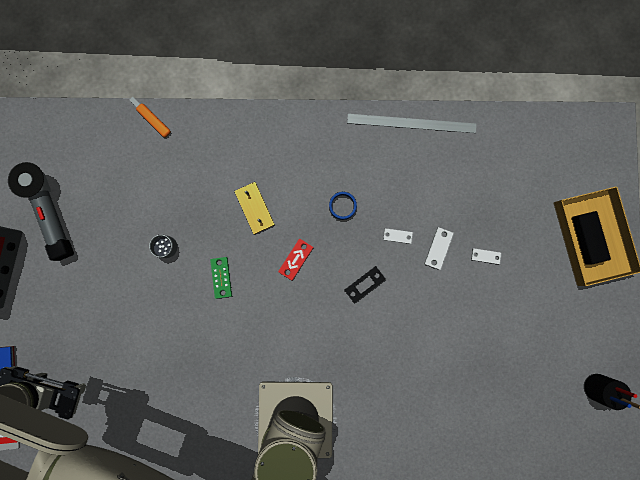

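View pics/side0.png

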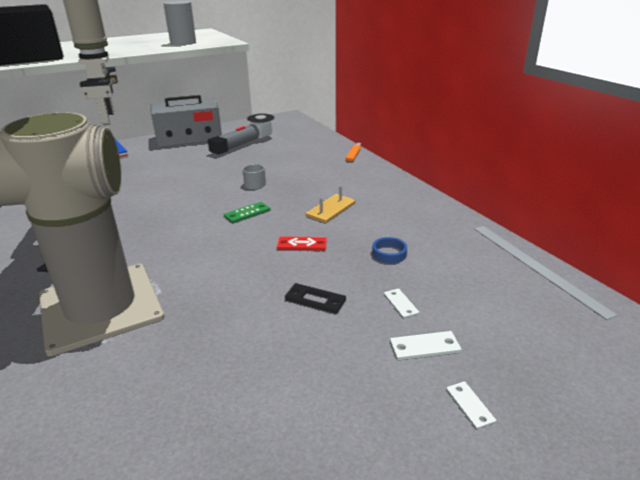

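Candidates (top view px):
- **Board:** green at (221,278), the only one.
- **Face:** red at (296,260), the only one.
- **Frame:** black at (365,285). The black block in the tray at (592,238) is not it.
- **Diffuser:** white plates at (439,248), (398,236) and (487,256). The middle one is clearly the largest.
- **Backplate:** gold at (255,208). The tray at (597,238) is not it.

In the side view, the big diffuser is at (425,345).

Next I fit boxes of known size jointly to both views.

```bash
cat > h.py <<'E'
import numpy as np,cv2
from scipy.optimize import minimize
from scipy.spatial.transform import Rotation as Ro
from station import bot,kin,snapshot,nets
DIM={"board_center":(.12,.05,.010),"frame_center":(.12,.05,.012),"diffuser_center":(.12,.05,.008),"face_center":(.12,.05,.010),"backplate":(.146,.07,.012)}
def proj(s,X):
    c=np.atleast_2d(X)@s["R"].T+s["t"]; p=c@s["mtx"].T; return p[:,:2]/p[:,2:]
def ray(s,px,z):
    d=s["R"].T@np.linalg.inv(s["mtx"])@np.array([*px,1.]); o=-s["R"].T@s["t"]; return o+d*(z-o[2])/d[2]
def depthpts(s,m):
    v,u=np.nonzero(m&(s["depth"]>0)); d=s["depth"][v,u]
    c=np.c_[u,v,np.ones(len(u))]@np.linalg.inv(s["mtx"]).T*d[:,None]
    return (c-s["t"])@s["R"]
def mask(name,s,near=None):
    r=[x for x in nets.cut_out(name,s) if x["confidence"]>.3]
    if not r: return None
    if near is not None:
        r.sort(key=lambda x:np.linalg.norm(np.argwhere(x["region"]).mean(0)[::-1]-proj(s,near)[0]))
    elif name=="diffuser_center": r.sort(key=lambda x:-x["region"].sum())
    return r[0]["region"]
def hullfill(p,o,sc=8,n=200):
    im=np.zeros((n*sc//2,n*sc//2),np.uint8); q=((p-o+.5)*sc).astype(np.float32)
    cv2.fillConvexPoly(im,cv2.convexHull(np.round(q).astype(np.int32)),1); return im
def fit(name,views,fixz=None,x0=None):
    """views: list of (snap,mask). returns x,y,ztop,yaw,iou"""
    L,W,T=DIM[name]; data=[]
    for s,m in views:
        v,u=np.nonzero(m); o=np.array([u.mean()-50,v.mean()-50]).round()
        p=np.concatenate([np.c_[u+a,v+b] for a in(-.5,.5) for b in(-.5,.5)])
        data.append((s,o,hullfill(p,o)))
    if x0 is None:
        P=depthpts(*views[0]); c=P.mean(0)[:2]; w=np.linalg.eigh(np.cov((P[:,:2]-c).T))[1][:,1]
        x0=[*c,fixz or T,np.arctan2(w[1],w[0])]
    B=np.array([[i*L/2,j*W/2,-k*T] for i in(-1,1) for j in(-1,1) for k in(0,1)])
    def cost(q):
        x,y,z,a=np.array(q)*[.001,.001,.001,.02]+x0
        if fixz: z=fixz
        X=B@Ro.from_euler("z",a).as_matrix().T+[x,y,z]; c=0
        for s,o,M in data:
            H=hullfill(proj(s,X),o); c+=1-(H&M).sum()/(H|M).sum()
        return c/len(data)
    S=np.vstack([np.zeros(4),np.eye(4)*4]); 
    r=minimize(cost,np.zeros(4),method="Nelder-Mead",options=dict(initial_simplex=S,xatol=.02,fatol=1e-5))
    r=minimize(cost,r.x,method="Nelder-Mead",options=dict(initial_simplex=r.x+S/3,xatol=.02,fatol=1e-5))
    x,y,z,a=r.x*[.001,.001,.001,.02]+x0
    return np.array([x,y,fixz or z,(a+np.pi/2)%np.pi-np.pi/2,1-r.fun])
E
python3 - <<'E'
from h import *
t=snapshot("top");s=snapshot("side");out={}
ov=t["color"].copy(); os_=s["color"].copy()
for n in DIM:
    mt,ms=mask(n,t),mask(n,s)
    f=fit(n,[(t,mt),(s,ms)]);g=fit(n,[(t,mt)],fixz=DIM[n][2])
    D=depthpts(t,mt); 
    print(n,mt.sum(),ms.sum(),f.round(4),g.round(4),"depth z",np.median(D[:,2]).round(4)); out[n]=f
    ov[cv2.morphologyEx(mt.astype(np.uint8),cv2.MORPH_GRADIENT,np.ones((2,2)))>0]=(255,0,255)
    os_[cv2.morphologyEx(ms.astype(np.uint8),cv2.MORPH_GRADIENT,np.ones((2,2)))>0]=(255,0,255)
for n in("tape","tin"):
    print(n,[((np.array(r["position"])-t["t"])@t["R"]).round(3) for r in nets.recognise(n,t)[:1]])
np.savez("fit.npz",**out)
cv2.imwrite("pics/o1.png",np.vstack([cv2.resize(ov[160:320,190:520],None,fx=2.4,fy=1.8),cv2.resize(os_[180:440,210:510],(792,300))]))
E
```

```text
board_center 711 567 [0.4165 0.226  0.0172 0.1279 0.8672] [0.4177 0.2273 0.01   0.1533 0.8916] depth z 0.0097
frame_center 448 981 [ 0.3983 -0.2072  0.0183 -0.9147  0.927 ] [ 0.4005 -0.2088  0.012  -0.9246  0.9154] depth z 0.0121
diffuser_center 588 1481 [ 0.4748  0.0022  0.0119 -0.5565  0.4682] [ 0.4751  0.0018  0.008  -0.5355  0.9341] depth z 0.0102
face_center 585 658 [ 0.4732  0.0018  0.0168 -0.558   0.9176] [ 0.4746  0.0017  0.01   -0.5442  0.9316] depth z 0.0101
backplate 1104 775 [0.6285 0.1291 0.0202 0.4482 0.8709] [0.63   0.1302 0.012  0.4417 0.9357] depth z 0.0121
tape [array([ 0.639, -0.139,  0.021])]
tin [array([0.509, 0.397, 0.028])]
```

View pics/o1.png

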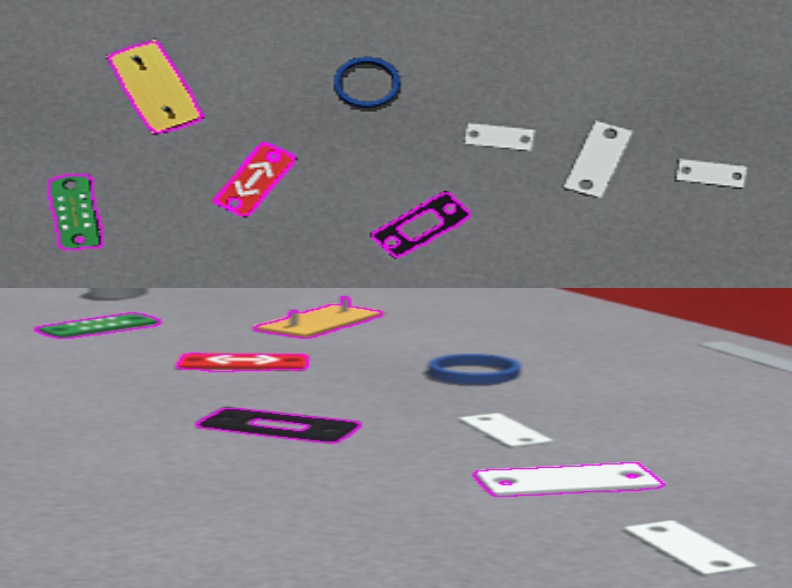

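The masks fit well, and top depth agrees with the stated thicknesses. The side camera is biased by about 6 mm in z. The net confused the top-view diffuser with the red face, so I'll segment that one by colour. Then I'll check the predicted outlines, holes and studs.

```bash
cat >> h.py <<'E'
def whitemask(t):
    g=(t["color"].min(2)>150).astype(np.uint8); g[:, :370]=0; g[:,520:]=0; g[:200]=0; g[300:]=0
    n,l,st,_=cv2.connectedComponentsWithStats(g); print("white areas",st[1:,4]); return l==1+np.argmax(st[1:,4])
E
python3 - <<'E'
from h import *
t=snapshot("top");s=snapshot("side");out={}
ms={n:(whitemask(t) if n[0]=="d" else mask(n,t)) for n in DIM}
imgs=[cv2.resize(i["color"],None,fx=4,fy=4,interpolation=cv2.INTER_CUBIC) for i in(t,s)]
for n in DIM:
    T=DIM[n][2]; f=fit(n,[(t,ms[n])],fixz=T); out[n]=f
    P=depthpts(t,ms[n]); print(n,f.round(4),"z",np.median(P[:,2]).round(4))
    R=Ro.from_euler("z",f[3]).as_matrix()
    L,W,_=DIM[n]
    for im,c in zip(imgs,(t,s)):
        q=lambda X:np.round((proj(c,np.atleast_2d(X)@R.T+[f[0],f[1],0])+.5)*4).astype(int)
        cv2.polylines(im,[q([[L/2,W/2,T],[L/2,-W/2,T],[-L/2,-W/2,T],[-L/2,W/2,T]])],1,(255,0,255),1)
        for e in(-1,1):
            if n=="backplate": cv2.line(im,*map(lambda p:tuple(map(int,p)),q([[e*.046,0,T],[e*.046,0,.056]])),(255,0,255),1)
            else: cv2.polylines(im,[q([[e*.046+.0085*np.cos(a),.0085*np.sin(a),T] for a in np.arange(0,6.3,.3)])],1,(255,0,255),1)
b=depthpts(t,np.pad(np.ones((40,40),bool),((320,120),(300,300)))); print("bench",np.median(b[:,2]))
np.savez("fit.npz",**out)
def crop(im,n,c,w,h):
    u,v=(proj(c,[out[n][0],out[n][1],0.02])[0]*4).astype(int); return im[v-h//2:v+h//2,u-w//2:u+w//2]
g=[np.hstack([crop(imgs[0],n,t,260,260) for n in k]) for k in(("board_center","frame_center","diffuser_center"),("face_center","backplate"))]
g[1]=np.hstack([g[1],crop(imgs[1],"backplate",s,260,260)])
cv2.imwrite("pics/o2.png",np.vstack(g))
E
```

```text
white areas [597 297 300]
board_center [0.4173 0.2274 0.01   0.1206 0.9552] z 0.0097
frame_center [ 0.3996 -0.2074  0.012  -0.9294  0.9236] z 0.0122
diffuser_center [ 0.5107 -0.4335  0.008  -0.3416  0.9479] z 0.0087
face_center [ 0.4749  0.0024  0.01   -0.5553  0.9095] z 0.0102
backplate [0.6308 0.1306 0.012  0.4047 0.8797] z 0.0118
bench 0.0005090251365259435
```

View pics/o2.png

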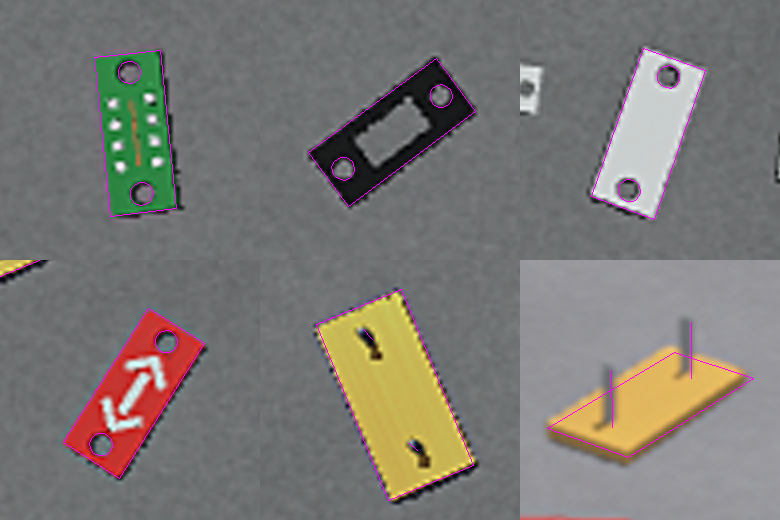

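Holes and outlines line up well, and the chosen white plate is twice the area of the other two. The backplate yaw (0.405 against 0.442 earlier) needs a sharper fit, so I'll refit from colour on upsampled images.

```bash
cat >> h.py <<'E'
def colfit(t,name,x0,zt=None):
    """refit from saturation/brightness edges on a 4x upsampled crop, corners by least squares on contour"""
    K=4; up=cv2.resize(t["color"],None,fx=K,fy=K,interpolation=cv2.INTER_CUBIC)
    hsv=cv2.cvtColor(up,cv2.COLOR_BGR2HSV); g={"d":up.min(2)>150,"f":None}.get(name[0])
    if name[:3]=="fra": g=up.max(2)<70
    elif name[0]!="d": g=hsv[...,1]>(110 if name[0]!="b" or name[1]=="o" else 90)
    T=DIM[name][2]; zt=zt or T; c=(proj(t,[x0[0],x0[1],zt])[0]+.5)*K
    n,l,st,ce=cv2.connectedComponentsWithStats(cv2.morphologyEx(g.astype(np.uint8),cv2.MORPH_OPEN,np.ones((5,5))))
    i=1+np.argmax([st[j,4] if np.linalg.norm(ce[j]-c)<30 else 0 for j in range(1,n)])
    v,u=np.nonzero(l==i); p=cv2.convexHull(np.c_[u,v].astype(np.int32))[:,0]
    X=np.array([ray(t,(q+.5)/K-.5,zt)[:2] for q in p])*1000
    (cx,cy),(w,h),a=cv2.minAreaRect(X.astype(np.float32)); box=cv2.boxPoints(((cx,cy),(w,h),a))
    e=max((box[1]-box[0],box[2]-box[1]),key=np.linalg.norm); y=np.arctan2(e[1],e[0])
    return np.array([cx/1000,cy/1000,zt,(y+np.pi/2)%np.pi-np.pi/2]),(w,h)
E
python3 - <<'E'
from h import *
F=np.load("fit.npz");t=snapshot("top")
for n in DIM: 
    r,wh=colfit(t,n,F[n]);print(n,F[n].round(4),r.round(4),np.round(wh,1))
E
```

```text
board_center [0.4173 0.2274 0.01   0.1206 0.9552] [0.4167 0.226  0.01   0.1428] [121.1  52.1]
frame_center [ 0.3996 -0.2074  0.012  -0.9294  0.9236] [ 0.3985 -0.2081  0.012  -0.9166] [ 54.9 122.8]
diffuser_center [ 0.5107 -0.4335  0.008  -0.3416  0.9479] [ 0.5112 -0.4338  0.008  -0.3542] [ 51.6 120.9]
face_center [ 0.4749  0.0024  0.01   -0.5553  0.9095] [ 0.4737  0.0017  0.01   -0.5546] [ 52.5 121.3]
backplate [0.6308 0.1306 0.012  0.4047 0.8797] [0.6285 0.1288 0.012  0.4369] [149.6  71.3]
```

```bash
cat >> h.py <<'E'
BP=np.array([.6293,.1299,.437])
OP=.82
def rot(yaw,flip=0):
    y=np.array([-np.sin(yaw),np.cos(yaw),0]); y=-y if flip else y; z=np.array([0,0,-1.])
    return Ro.from_matrix(np.c_[np.cross(y,z),y,z]).as_rotvec()
def best(pos,yaw):
    c=[]
    for f in(0,1):
        j=kin.ik(pos,rot(yaw,f))
        if j is not None: c.append((abs(j[5]),f))
    return rot(yaw,min(c)[1])
def st(m): print(m,"t",round(bot.current_t(),1),"F",np.round(bot.current_ft_force(),1),"op",round(bot.current_opening(),3),"gf",round(bot.current_gripper_force(),1),"p",np.round(bot.current_ee_pos(),4))
TIP=.084
def pick(x,y,yaw,tip=.0025,up=.20):
    r=best([x,y,up],yaw); bot.set_gripper(OP); bot.goto([x,y,up],r); bot.movel([x,y,TIP+tip+.025],v=.15)
    bot.movel([x,y,TIP+tip],v=.05); st("down"); bot.set_gripper(0,30); st("grip"); bot.movel([x,y,up],v=.12); st("up")
def over(base,tip=.0025,clear=.062):
    """carry above studs; layer underside at `clear`"""
    x,y,yaw=BP; r=best([x,y,.22],yaw); bot.goto([x,y,.22],r); bot.movel([x,y,TIP+tip+clear],v=.12); st("over")
def insert(base,tip=.0025,dx=0,dy=0):
    x,y=BP[:2]+[dx,dy]; f0=bot.current_ft_force()
    z=.062
    while z>base+.0012:
        z=max(z-.005,base+.001); bot.movel([x,y,TIP+tip+z],v=.06); f=bot.current_ft_force()-f0
        if np.linalg.norm(f)>6: print("CONTACT",z,f.round(1)); return False
    st("seated"); return True
def release():
    bot.set_gripper(.75); bot.movel([*bot.current_ee_pos()[:2],.22],v=.15); st("off")
E
python3 - <<'E'
from h import *
pick(.4170,.2266,.137); over(.012)
s=snapshot("side");u,v=proj(s,[BP[0],BP[1],.05])[0].astype(int)
cv2.imwrite("pics/a1.png",cv2.resize(s["color"][v-75:v+75,u-100:u+100],None,fx=4,fy=4,interpolation=cv2.INTER_CUBIC))
E
```

```text
down t 4.7 F [ 0.5  0.  -0.9] op 0.823 gf 0.0 p [0.4169 0.2265 0.0863]
grip t 5.3 F [-0.  -0.5  1.2] op 0.534 gf 30.0 p [0.4172 0.2267 0.0868]
up t 6.4 F [ 0.2  0.5 -1. ] op 0.536 gf 30.0 p [0.4165 0.2264 0.199 ]
over t 9.3 F [-0.2  0.1 -1.1] op 0.535 gf 30.0 p [0.6297 0.13   0.1492]
```

View pics/a1.png

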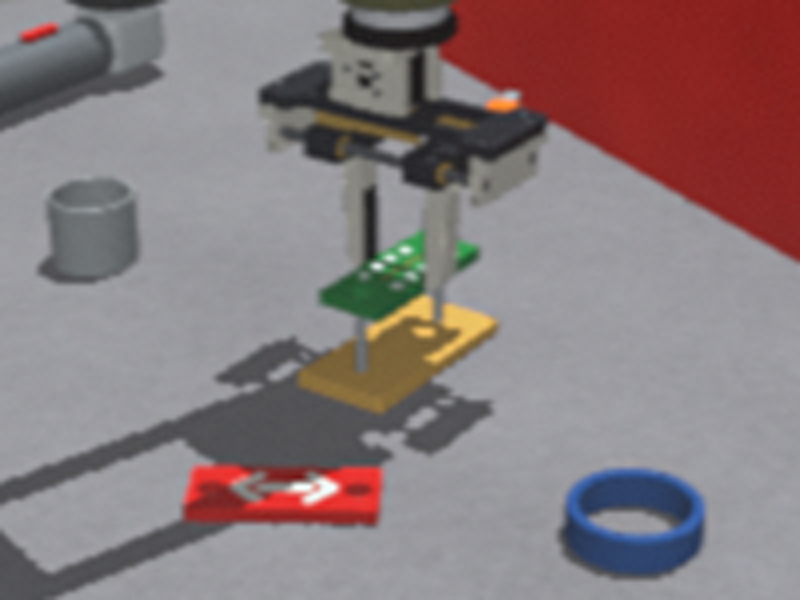

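The board is held level, with the studs under its holes at about (362,345) and (438,305). Now I insert it.

Run:
```python
from h import *
ok=insert(.012)
s=snapshot("side");u,v=proj(s,[BP[0],BP[1],.05])[0].astype(int)
if ok:
    release(); s=snapshot("side")
cv2.imwrite("pics/a2.png",cv2.resize(s["color"][v-50:v+60,u-75:u+75],None,fx=5,fy=5,interpolation=cv2.INTER_CUBIC))
```

```text
seated t 11.9 F [-0.3  0.2 -1.8] op 0.534 gf 30.0 p [0.6291 0.1298 0.0991]
off t 13.4 F [ 0.3  0.3 -0.2] op 0.751 gf 0.0 p [0.6287 0.1298 0.2186]
```

View pics/a2.png

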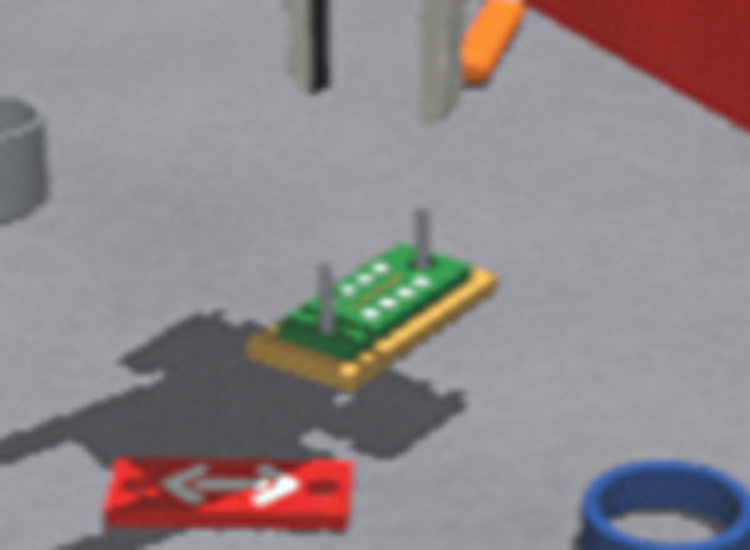

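The board lies flat with both studs, at about (325,300) and (422,240), through its holes. Next is the frame.

Run:
```python
from h import *
pick(.3990,-.2077,-.922); over(.022)
ok=insert(.022)
s=snapshot("side");u,v=proj(s,[BP[0],BP[1],.05])[0].astype(int)
if ok:
    release(); s=snapshot("side")
cv2.imwrite("pics/a3.png",cv2.resize(s["color"][v-50:v+60,u-75:u+75],None,fx=5,fy=5,interpolation=cv2.INTER_CUBIC))
```

```text
down t 17.4 F [0.5 0.5 0.5] op 0.82 gf 0.0 p [ 0.3989 -0.2076  0.0863]
grip t 18.0 F [ 0.3 -0.3  1.5] op 0.533 gf 30.0 p [ 0.3992 -0.2078  0.0867]
up t 19.1 F [ 0.3  0.2 -0.6] op 0.537 gf 30.0 p [ 0.3985 -0.2074  0.1991]
over t 22.0 F [ 1.1  0.6 -0.8] op 0.534 gf 30.0 p [0.6297 0.1299 0.1492]
seated t 24.0 F [-1.   0.3 -1.3] op 0.536 gf 30.0 p [0.6291 0.1299 0.1091]
off t 25.5 F [-0.2  0.1 -0.2] op 0.748 gf 0.0 p [0.6288 0.1298 0.2187]
```

View pics/a3.png

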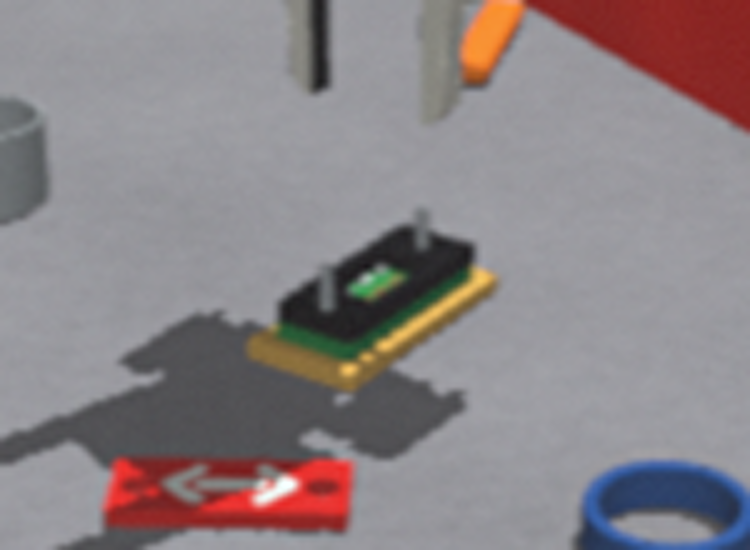

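The frame is flat on the board, with its studs showing at (325,290) and (422,230). Next are the diffuser and then the face, with a picture after each.

Run:
```python
from h import *
pick(.5110,-.4337,-.349,tip=.002); over(.034,tip=.002)
ok=insert(.034,tip=.002)
s=snapshot("side");u,v=proj(s,[BP[0],BP[1],.05])[0].astype(int)
if ok:
    release(); s=snapshot("side")
cv2.imwrite("pics/a4.png",cv2.resize(s["color"][v-50:v+60,u-75:u+75],None,fx=5,fy=5,interpolation=cv2.INTER_CUBIC))
```

```text
down t 29.4 F [ 0.1  0.1 -0.1] op 0.82 gf 0.0 p [ 0.5108 -0.4336  0.0855]
grip t 29.9 F [0.4 0.6 0.9] op 0.528 gf 30.0 p [ 0.5111 -0.4337  0.0861]
up t 31.0 F [ 0.7  0.5 -1. ] op 0.536 gf 30.0 p [ 0.5105 -0.4333  0.1986]
over t 33.8 F [-0.5  1.2  0.1] op 0.531 gf 30.0 p [0.6297 0.1298 0.1486]
seated t 35.3 F [-0.3 -0.  -0.5] op 0.532 gf 30.0 p [0.6292 0.1299 0.1209]
off t 36.8 F [-0.5 -0.   0.3] op 0.749 gf 0.0 p [0.6288 0.1298 0.2189]
```

View pics/a4.png

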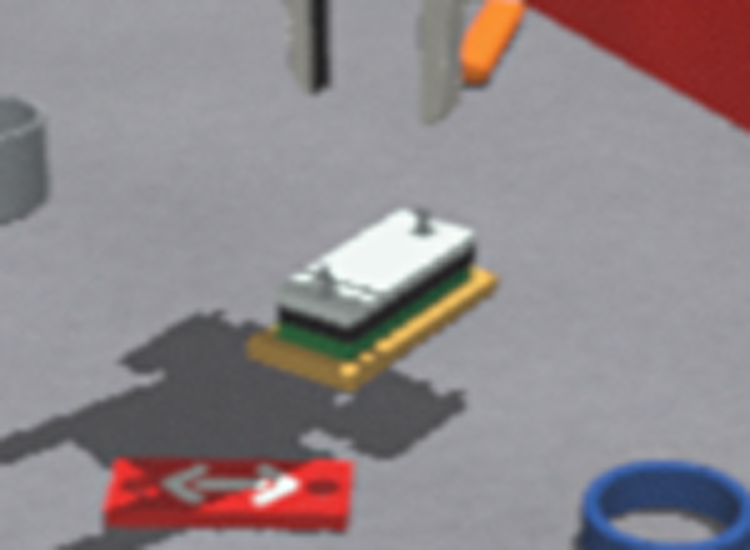

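The diffuser is flat, with stud tips at (323,280) and (423,222). Now the face, lowered to half a millimetre above its seat.

Run:
```python
from h import *
pick(.4743,.0020,-.555); over(.042)
ok=insert(.042)
s=snapshot("side");u,v=proj(s,[BP[0],BP[1],.05])[0].astype(int)
if ok:
    release(); bot.movel([.629,.13,.30]); bot.goto([.45,-.1,.35],bot.current_ee_rot()); s=snapshot("side")
t=snapshot("top"); a,b=proj(t,[BP[0],BP[1],.05])[0].astype(int)
print("stack top z",np.median(depthpts(t,np.pad(np.ones((7,7),bool),((b-3,480-b-4),(a-3,640-a-4))))[:,2]))
cv2.imwrite("pics/a5.png",np.vstack([cv2.resize(i["color"][q-30:q+40,p-70:p+70],None,fx=4,fy=4,interpolation=cv2.INTER_CUBIC) for i,p,q in((s,u,v),(t,a,b))]))
for n in("tape","tin"):
    print(n,[((np.array(r["position"])-t["t"])@t["R"]).round(3) for r in nets.recognise(n,t)[:1]])
```

```text
down t 40.6 F [-0.1  0.   0.3] op 0.819 gf 0.0 p [0.4742 0.002  0.0863]
grip t 41.2 F [0.  0.8 2.1] op 0.535 gf 30.0 p [0.4745 0.002  0.0867]
up t 42.3 F [ 0.2 -0.3 -1.4] op 0.537 gf 30.0 p [0.4737 0.0021 0.199 ]
over t 45.1 F [-0.5 -0.6 -0.6] op 0.535 gf 30.0 p [0.6297 0.1299 0.1492]
seated t 46.1 F [ 0.2  0.1 -1.1] op 0.53 gf 30.0 p [0.6291 0.1299 0.1292]
off t 47.4 F [ 0.3 -0.2 -0.9] op 0.753 gf 0.0 p [0.6289 0.1299 0.219 ]
stack top z 0.052254618552607636
tape [array([ 0.637, -0.141,  0.023])]
tin [array([0.51 , 0.396, 0.03 ])]
```

View pics/a5.png

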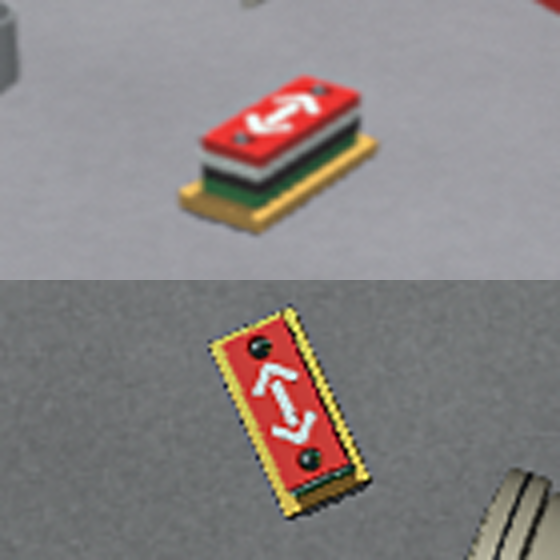

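The full stack lies flat on the studs with its top at 52 mm, the order is right, the robot is clear and the bystanders haven't moved. Handing in.

```bash
python3 -c "
from station import bot
print(bot.close_job())"
```

```text
the job is handed in; nothing more can be done
None
```

The sign is assembled and handed in: board, frame, large diffuser and arrow face are flat on the two studs in that order and released, the stack top measures 52 mm, and the tape and tin were not touched.

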